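# Put the counters away in the ratchet-lid games box

### The job

Put every round wooden counter into the games box, in the compartment that has the round button beside it on the rim: throw the ratchet's pawl lever outward so the lid can turn back, and turn the opening over that compartment to drop them in. Then turn the lid all the way forward again to closed and throw the pawl back in against the teeth, so that the box is locked. Leave the dice and the pawn on the table, and do not disturb the remotes, the mug or the card deck.

Things in the scene. Friction and masses are not known exactly. Their poses are not given: they have to be found in the camera images.
- caddy: round wooden games box, fixed: base disc 268 mm across, 8 mm thick, and a drum 196 mm across, 65 mm high, with three compartments under a turning lid. Origin: centre of its underside; z up; y points at the pawl. Compartments at -170, -108, -46 degrees about z from x, a blank bay at +16. Each: a 62 degree bay 38 to 94 mm from the axis, floor 11 mm up
- lid (a joint): lid angle. 0, 1.082, 2.164: opening centred over well_0, well_1, well_2; 3.25: closed, over the blank bay; stop 3.30; starts 3.0 to 3.25. Grows counter-clockwise from above = forward, towards closed: free, clicking. Pawl in: cannot go back by more than one tooth (0.26). Pawl out: turns both ways against light friction (0.06 N m) and stays where left
- opening (a point): centre of the lid's one opening, at its top face, 68 mm from the axis: a 44 degree sector from 44 to 91 mm from the axis (about 53 mm across). The lid is a dark wooden disc 197 mm across, top 72.5 mm above the table, with 24 steel saw teeth round its rim (212 mm across). On its axis stands the bar knob (point lid_grip)
- lid_grip (a point): on the lid's axis, 97 mm above the table: where to put the TCP to pinch the light wooden bar knob that turns the lid. The bar is 64 mm long, 14 mm wide, from the lid up to 102.5 mm above the table; its length points along the direction of the opening
- pawl (a joint): ratchet pawl, a steel lever on a level pivot beside the lid, 122 mm from its axis along the box's y, 35 mm up. Weighted by a ball, it topples either way, in the upright plane through the lid's axis: 0 = thrown in, leaning over the lid, blade in the teeth (which lift it to 0.2 at most); 0.92 = thrown out, leaning away, at its stop. Balances near 0.46
- pawl_ball (a point): centre of the steel ball, 24 mm across, at the top of the pawl lever, 70 mm from the pivot. Thrown in: 98 mm above the table and 91 mm from the lid's axis; upright: 105 mm up and 122 mm from it; thrown out: 98 mm up and 153 mm from it. Under 0.5 N moves it
- well_0 (a point): centre of the floor of compartment 0, 70 mm from the box's axis, 11 mm above the table
- well_1 (a point): centre of the floor of compartment 1, 70 mm from the box's axis, 11 mm above the table
- well_2 (a point): centre of the floor of compartment 2, 70 mm from the box's axis, 11 mm above the table
- button_round: small dark wooden button fixed on the base disc just outside one compartment (119 mm from the box's axis): round, 22 mm across, 9 mm high; origin under its centre. It marks the compartment for the counters, and sits at another one from start to start; the other two compartments have a square and a triangular button of that size
- counter_0: round flat wooden counter, a disc 30 mm across and 12 mm thick, lying flat on the table; four to six of the seven are there. Origin at the centre of its underside, z along its axis
- counter_1: round flat wooden counter, a disc 30 mm across and 12 mm thick, lying flat on the table; four to six of the seven are there. Origin at the centre of its underside, z along its axis
- counter_2: round flat wooden counter, a disc 30 mm across and 12 mm thick, lying flat on the table; four to six of the seven are there. Origin at the centre of its underside, z along its axis
- counter_3: round flat wooden counter, a disc 30 mm across and 12 mm thick, lying flat on the table; four to six of the seven are there. Origin at the centre of its underside, z along its axis
- counter_4: round flat wooden counter, a disc 30 mm across and 12 mm thick, lying flat on the table; four to six of the seven are there. Origin at the centre of its underside, z along its axis
- counter_5: round flat wooden counter, a disc 30 mm across and 12 mm thick, lying flat on the table; four to six of the seven are there. Origin at the centre of its underside, z along its axis
- counter_6: round flat wooden counter, a disc 30 mm across and 12 mm thick, lying flat on the table; four to six of the seven are there. Origin at the centre of its underside, z along its axis
- die_0: wooden die, a 20 mm cube among the counters; origin under its centre. Stays on the table
- die_1: second wooden die, the same. Stays on the table
- pawn: wooden pawn 22 mm across, 38 mm high, standing among the counters; origin under its foot. Stays on the table
- remote_a: grey remote control 170 x 46 x 18 mm lying on the far part of the table; not to be disturbed
- remote_b: black remote control 190 x 46 x 18 mm lying on the far part of the table; not to be disturbed
- mug: white mug 80 mm across, 90 mm high, on a cork coaster at the left; not to be disturbed
- card_deck: boxed card deck 62 x 90 x 18 mm lying nearer the robot than the counters; not to be disturbed

How it is judged (in metres and radians):
On the way, in this order (a step that is already met when the one before it is completed fails the run):
1. the pawl is thrown out (value of joint pawl above 0.75 rad), for 0.2 s.
2. the lid's opening is turned back over the compartment with the round button (horizontal distance between opening and button_round below 0.0545 m), for 0.2 s.
3. every counter is in that compartment (((horizontal distance between button_round and well_0 below 0.06 m and horizontal distance between each of counter_0, counter_1, counter_2, counter_3, counter_4, counter_5, counter_6 and well_0 below 0.04 m and height (world z) of each of counter_0, counter_1, counter_2, counter_3, counter_4, counter_5, counter_6 below 0.061 m) or (horizontal distance between button_round and well_1 below 0.06 m and horizontal distance between each of counter_0, counter_1, counter_2, counter_3, counter_4, counter_5, counter_6 and well_1 below 0.04 m and height (world z) of each of counter_0, counter_1, counter_2, counter_3, counter_4, counter_5, counter_6 below 0.061 m) or (horizontal distance between button_round and well_2 below 0.06 m and horizontal distance between each of counter_0, counter_1, counter_2, counter_3, counter_4, counter_5, counter_6 and well_2 below 0.04 m and height (world z) of each of counter_0, counter_1, counter_2, counter_3, counter_4, counter_5, counter_6 below 0.061 m))), for 0.2 s.
4. the lid is turned forward to closed (value of joint lid above 3.08 rad), for 0.2 s.
At the end, for the whole second after the job is handed in: every counter that was there lies in the compartment beside the round button (within 40 mm of its centre, below the lid), the lid is closed (above 3.08 rad), the pawl is thrown in (below 0.3 rad), and the dice and the pawn are on the table outside the box (((horizontal distance between button_round and well_0 below 0.06 m and horizontal distance between each of counter_0, counter_1, counter_2, counter_3, counter_4, counter_5, counter_6 and well_0 below 0.04 m and height (world z) of each of counter_0, counter_1, counter_2, counter_3, counter_4, counter_5, counter_6 below 0.061 m) or (horizontal distance between button_round and well_1 below 0.06 m and horizontal distance between each of counter_0, counter_1, counter_2, counter_3, counter_4, counter_5, counter_6 and well_1 below 0.04 m and height (world z) of each of counter_0, counter_1, counter_2, counter_3, counter_4, counter_5, counter_6 below 0.061 m) or (horizontal distance between button_round and well_2 below 0.06 m and horizontal distance between each of counter_0, counter_1, counter_2, counter_3, counter_4, counter_5, counter_6 and well_2 below 0.04 m and height (world z) of each of counter_0, counter_1, counter_2, counter_3, counter_4, counter_5, counter_6 below 0.061 m)) and value of joint lid above 3.08 rad and value of joint pawl below 0.3 rad and height (world z) of each of die_0, die_1, pawn below 0.03 m and horizontal distance between each of die_0, die_1, pawn and caddy above 0.125 m); the robot touches nothing.
It fails at once if the remote_a is moved by more than 4 cm (distance of remote_a from where it was at the start of the episode above 0.04 m).
It fails at once if the remote_b is moved by more than 4 cm (distance of remote_b from where it was at the start of the episode above 0.04 m).
It fails at once if the mug is moved by more than 4 cm (distance of mug from where it was at the start of the episode above 0.04 m).
It fails at once if the card_deck is moved by more than 4 cm (distance of card_deck from where it was at the start of the episode above 0.04 m).
Of counter_0, counter_1, counter_2, counter_3, counter_4, counter_5, counter_6 only 4 to 6 are there at a start; the rules pass over those that are not, and their reading is None.
At some moment in a run one of counter_0, counter_1, counter_2, counter_3, counter_4, counter_5, counter_6 may be knocked a few centimetres aside while the robot is not near it.
Once in a run the grip may slacken for a moment while it holds something.
It also fails if it takes over 210 s, if anything falls off the work surface, if the arm or the gripper's body presses on something with over 40 N, if the wrist force passes 120 N, or if a joint passes its speed limit or range.

### The arm

A 6-joint arm with a two-finger parallel gripper is mounted at the origin on the work surface. World frame = base frame: x ahead of the robot, y to its left, z up, the work surface at z = 0. Lengths are in m, angles in degrees, forces in N, time in s.
With the tool pointing down it reaches from about 0.35 to 0.975 m from the base axis. Payload 17.4 kg.
Tool frame: the origin (TCP) lies between the finger pads, 19 mm behind the fingertips; this is the grasp point; y points along the fingers, x is the direction in which the jaws open and shut, and the axes are right-handed (so a half turn about y gives the same grasp; the last joint's range is limited). The gripper opens to 85 mm and grips with 20 to 120 N. Pads are 22 mm wide; open, the fingers measure 114 mm over their backs; the gripper's body (76 mm by 85 mm) begins 54 mm behind the grasp point. The pads swing forward as they close: fully open they stand 13 mm farther back than shut.
Start: joints at [-67.598, 6.646, 82.598, -0, 90.757, -2.166], TCP at [0.281, -0.614, 0.25] pointing down, gripper open.
Joint ranges: [-162.19, 162.19], [-47.58, 125.68], [4.15, 143.07], [-65.23, 245.23], [0.69, 171.88], [-170.13, 170.13]. Speed limits (degrees/s): [108.29, 108.29, 127.2, 180, 180, 180].

### API

Orientations are given as a 3x3 rotation matrix whose columns are the frame's x, y, z axes.
In Python, from plant import env, cams gives the robot as it stands.
- The arm moves only by the tool arm_command, never from a script. Its argument "rows" is a list of rows, each a list of 6 numbers: the shift along the tool's x, y, z normalised to -1 to 1, where 1 is 20 cm, then the turn, a rotation vector about the tool's x, y, z normalised to -1 to 1, where 1 is 2 pi rad. A call has exactly 10 rows; each row is the pose to reach, as a shift and turn from the pose commanded when the call began, along the tool's axes at that moment, turning the shorter way round; what a row does not reach only later rows make up. A row lasts 1/10 s, in which the tool goes at most 50 mm and 8.59 degrees, less where a joint would pass 70% of its speed; a pose out of reach is approached as far as the arm can. A call with a number of a shift or a turn outside -1 to 1 is refused whole. A call with a gripper value outside its range is refused whole. "claw" is the closure, from 0 (fully open) to 1 (shut), set as the call begins (left out, the last holds). The fingers move at their own pace and stop on an object; "grip_force" is the grip in N (left out, the last holds). Time passes only in rows, so rows that repeat a pose let the fingers close, or fill a call up. It gives the time, the measured TCP pose, the force and the opening at its end, in the units of the state.
- env.sense(): the state, without advancing time (a new reading comes with each control period).
- cams.camera(name): name is "side" or "top"; returns the picture (400x640x3 uint8, red, green, blue); there is no depth.
- cams.camera_params(name): a dict with "camera_matrix" (3x3 intrinsics, pixels), "R" (3x3) and "t" (3): a world point X has camera coordinates R X + t. Camera axes: x right, y down, z forward; pixel columns grow to the right and rows downward; lengths in m; the calibration is good to about 2 mm. A picture is of the moment at which its call begins. camera_params takes no time and is no camera call.
- env.job_done(): hands the job in, once; it reports no verdict.
The state is a dict: "t": time; "qpos": joint angles; "qd": joint speeds; "joint_efforts": joint torques, N m; "tcp_pos": TCP position; "tcp_rot": TCP orientation; "ft_force": force on the tool from outside, world axes, zero at the start; "moment": the same for the moment, N m; "gripper_width": finger opening in m.
Only numpy, scipy, OpenCV 4.12 (cv2) and the standard library are available. Lean on these libraries where they do the work, as an engineer would, in place of code of your own. Each camera call takes 0.05 s, during which the arm holds its last target. There are 200 camera calls.

## Working session

There is one attempt and no reset: what is moved stays moved. The work goes in short steps, Python scripts to look and compute and a tool call to move; the robot and the scene stay as the last step left them, time stands still between calls to the robot, and variables do not carry over. Pictures are saved under pics/ and viewed, about 12 in all and at most 16, crops included, and the job is handed in when it is done.

Besides the shell and the picture viewer there is one more tool, called after "Emit:" as name([rows], argument=value, ...), one row to a line, values as JSON. arm_command: Moves the arm, as the interface text tells. Its arguments: {"type":"object","properties":{"rows":{"type":"array"},"claw":{"type":"number"},"grip_force":{"type":"number"}},"required":["rows"]}

```bash
mkdir -p pics; ls; python3 - <<'E'
from plant import env,cams
import cv2,numpy as np
for n in("top","side"):
    p=cams.camera_params(n);print(n,np.round(p["camera_matrix"],1).tolist(),np.round(p["R"],4).tolist(),np.round(p["t"],4).tolist())
    cv2.imwrite(f"pics/{n}0.png",cams.camera(n)[:,:,::-1])
s=env.sense();print(s["tcp_pos"],s["tcp_rot"],s["t"])
E
```

```text
pics
top [[445.3, 0.0, 317.4], [0.0, 445.3, 199.0], [0.0, 0.0, 1.0]] [[0.0016, -0.9997, 0.0252], [-0.9852, -0.0059, -0.1711], [0.1712, -0.0246, -0.9849]] [0.0407, 0.5283, 1.0823]
side [[372.1, 0.0, 315.1], [0.0, 372.1, 199.7], [0.0, 0.0, 1.0]] [[-0.8743, -0.4851, 0.0164], [-0.2596, 0.4387, -0.8603], [0.4102, -0.7564, -0.5095]] [0.4689, 0.1898, 0.7976]
[ 0.28059206 -0.61374962  0.24932125] [[ 4.15774160e-01 -4.14588602e-04  9.09467798e-01]
 [-9.09467294e-01  9.58351482e-04  4.15774366e-01]
 [-1.04396513e-03 -9.99999455e-01  2.14030086e-05]] 0.1
```

View pics/top0.png

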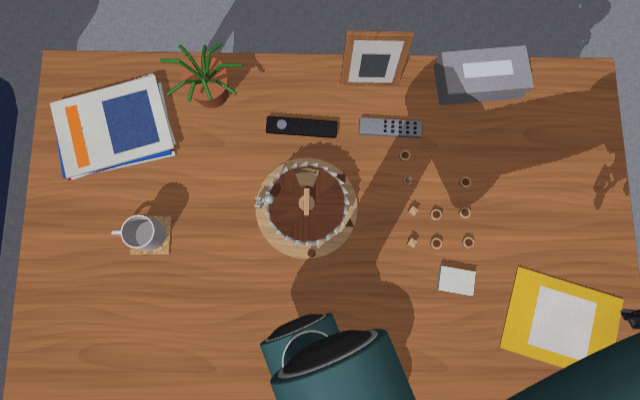

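View pics/side0.png

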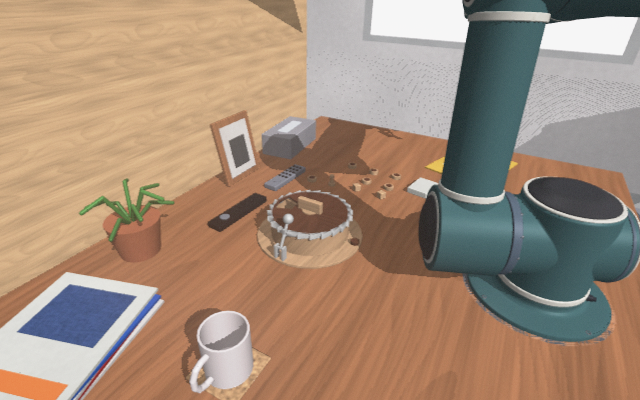

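```bash
python3 - <<'E'
import cv2
a=cv2.imread("pics/top0.png")
cv2.imwrite("pics/c1.png",cv2.resize(a[150:264,248:362],None,fx=5,fy=5,interpolation=cv2.INTER_CUBIC))
cv2.imwrite("pics/c2.png",cv2.resize(a[145:255,395:485],None,fx=5.4,fy=5.4,interpolation=cv2.INTER_CUBIC))
E
```

```text
(no output)
```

View pics/c1.png

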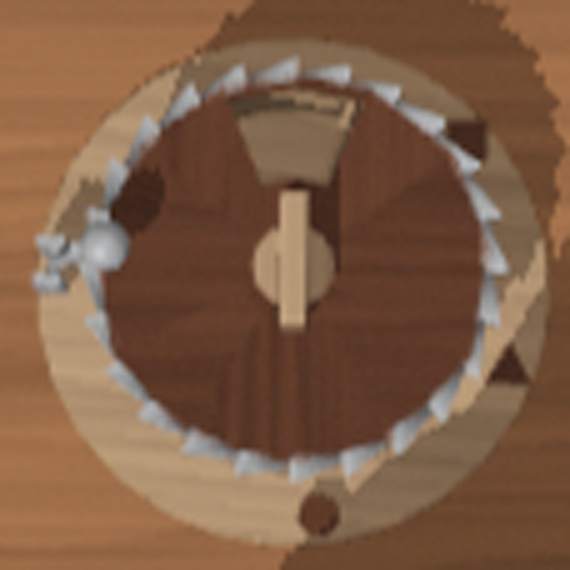

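View pics/c2.png

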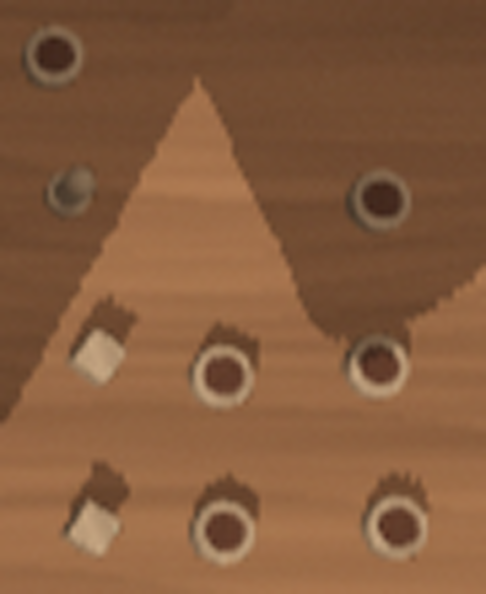

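```bash
cat > h.py <<'E'
import numpy as np
from plant import env,cams
def ray(n,u,v,z):
    p=cams.camera_params(n);R,t=np.array(p["R"]),np.array(p["t"])
    d=R.T@np.linalg.inv(p["camera_matrix"])@[u,v,1];c=-R.T@t
    return c+d*(z-c[2])/d[2]
def proj(n,X):
    p=cams.camera_params(n);q=p["camera_matrix"]@(np.array(p["R"])@X+p["t"]);return q[:2]/q[2]
E
python3 - <<'E'
from h import *
f=lambda x,y,z,s,u0,v0:ray("top",u0+(x+.5)/s-.5,v0+(y+.5)/s-.5,z)
A=(5,248,150);B=(5.4,395,145)
for k,x,y,z in[("basedisc",293,291,.008),("rnd",319,513,.009),("sq",467,140,.009),("tri",509,367,.009),("ball",104,246,.098),("pivot",52,262,.035),("knob0",294,192,.1025),("knob1",292,327,.1025),("op_in",290,185,.0725),("lidL",90,265,.0725)]:
    print(k,np.round(f(x,y,z,*A),4))
for k,x,y,z in[("c0",52,54,.012),("c1",381,200,.012),("c2",223,374,.012),("c3",378,363,.012),("c4",223,530,.012),("c5",397,524,.012),("pawn",80,184,.03),("die0",99,357,.02),("die1",94,531,.02)]:
    print(k,np.round(f(x,y,z,*B),4))
E
```

```text
basedisc [0.5111 0.0711 0.008 ]
rnd [0.3961 0.0571 0.009 ]
sq [ 0.5921 -0.0203  0.009 ]
tri [ 0.4717 -0.0412  0.009 ]
ball [0.5187 0.162  0.098 ]
pivot [0.5212 0.1937 0.035 ]
knob0 [0.5449 0.0708 0.1025]
knob1 [0.4793 0.0714 0.1025]
op_in [0.5544 0.0728 0.0725]
lidL [0.5136 0.1709 0.0725]
c0 [ 0.6554 -0.1893  0.012 ]
c1 [ 0.5829 -0.3491  0.012 ]
c2 [ 0.4964 -0.2673  0.012 ]
c3 [ 0.5022 -0.3432  0.012 ]
c4 [ 0.4212 -0.264   0.012 ]
c5 [ 0.4243 -0.3481  0.012 ]
pawn [ 0.5858 -0.1968  0.03  ]
die0 [ 0.5032 -0.2054  0.02  ]
die1 [ 0.4199 -0.2001  0.02  ]
```

Emit:
arm_command([
  [-0.25,0,0.23,0,0.02,0],
  [-0.5,0,0.45,0,0.04,0],
  [-0.75,0,0.68,0,0.0683,0],
  [-1,0,0.906,0,0.0683,0],
  [-1,0,0.906,0,0.0683,0],
  [-1,0,0.906,0,0.0683,0],
  [-1,0,0.906,0,0.0683,0],
  [-1,0,0.906,0,0.0683,0],
  [-1,0,0.906,0,0.0683,0],
  [-1,0,0.906,0,0.0683,0],
], claw=1, grip_force=40)

```text
t: 1.1
tcp_pos: [0.362, -0.3574, 0.2497]
tcp_rot: [[-0.001, -0.0, 1.0], [-1.0, 0.0, -0.001], [-0.0, -1.0, -0.0]]
ft_force: [0.0, -0.6, -0.3]
gripper_width: 0.0
```

Emit:
arm_command([
  [-0.25,0,0.1,0,0,0],
  [-0.5,0,0.2,0,0,0],
  [-0.75,0,0.3,0,0,0],
  [-1,0,0.4,0,0,0],
  [-1,0,0.4,0,0,0],
  [-1,0,0.4,0,0,0],
  [-1,0,0.4,0,0,0],
  [-1,0,0.4,0,0,0],
  [-1,0,0.4,0,0,0],
  [-1,0,0.4,0,0,0],
])

```text
t: 2.1
tcp_pos: [0.4421, -0.1575, 0.25]
tcp_rot: [[-0.002, -0.0, 1.0], [-1.0, -0.0, -0.002], [0.0, -1.0, -0.0]]
ft_force: [-0.2, 0.6, 0.5]
gripper_width: -0.0002
```

Emit:
arm_command([
  [-0.25,0,0.1,0,0,0],
  [-0.5,0,0.2,0,0,0],
  [-0.75,0,0.3,0,0,0],
  [-1,0,0.365,0,0,0],
  [-1,0,0.365,0,0,0],
  [-1,0,0.365,0,0,0],
  [-1,0,0.365,0,0,0],
  [-1,0,0.365,0,0,0],
  [-1,0,0.365,0,0,0],
  [-1,0,0.365,0,0,0],
])

```text
t: 3.1
tcp_pos: [0.5154, 0.0424, 0.2502]
tcp_rot: [[-0.002, 0.0, 1.0], [-1.0, -0.0, -0.002], [0.0, -1.0, 0.0]]
ft_force: [-0.4, 0.7, -0.1]
gripper_width: -0.0001
```

Emit:
arm_command([
  [-0.2,0,0.01,0,0,0],
  [-0.36,0,0.015,0,0,0],
  [-0.36,0.25,0.015,0,0,0],
  [-0.36,0.5,0.015,0,0,0],
  [-0.36,0.7,0.015,0,0,0],
  [-0.36,0.715,0.015,0,0,0],
  [-0.42,0.715,0.015,0,0,0],
  [-0.46,0.715,0.02,0,0,0],
  [-0.5,0.715,0.02,0,0,0],
  [-0.54,0.715,0.025,0,0,0],
])

```text
t: 4.1
tcp_pos: [0.5214, 0.1524, 0.1093]
tcp_rot: [[-0.0, 0.003, 1.0], [-1.0, 0.001, -0.0], [-0.001, -1.0, 0.003]]
ft_force: [0.1, -0.4, 0.4]
gripper_width: 0.0002
```

Emit:
arm_command([
  [-0.04,0,0,0,0,0],
  [-0.08,0,0,0,0,0],
  [-0.12,0,0,0,0,0],
  [-0.16,0,0.01,0,0,0],
  [-0.2,0,0.01,0,0,0],
  [-0.22,0,0.01,0,0,0],
  [-0.22,0,0.01,0,0,0],
  [-0.22,-0.1,0.01,0,0,0],
  [-0.22,-0.3,0.01,0,0,0],
  [-0.22,-0.5,0.01,0,0,0],
])

```text
t: 5.1
tcp_pos: [0.5221, 0.1949, 0.2078]
tcp_rot: [[-0.001, -0.001, 1.0], [-1.0, -0.001, -0.001], [0.001, -1.0, -0.001]]
ft_force: [0.9, 0.2, 1.2]
gripper_width: 0.0006
```

```bash
python3 - <<'E'
from h import *
import cv2
a=cams.camera("side")
cv2.imwrite("pics/s1.png",cv2.resize(a[160:280,220:400],None,fx=3,fy=3)[:,:,::-1])
E
```

```text
(no output)
```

View pics/s1.png

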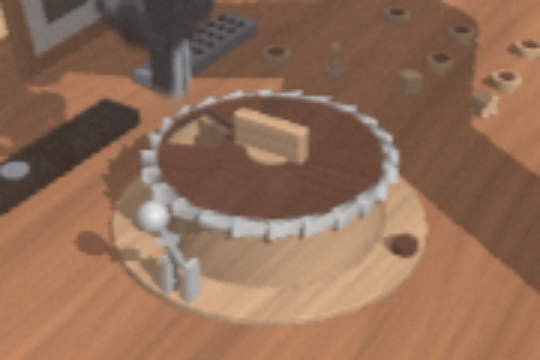

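```bash
python3 - <<'E'
from h import *
for r,z in((91,.098),(122,.105),(153,.098)):
    print(r,(proj("side",np.array([.512+.05*r/1000,.071+r/1000,z]))-[220,160])*3)
E
```

```text
91 [205.63519865 175.66701771]
122 [180.62745528 187.39073743]
153 [154.79642236 216.16457232]
```

Emit:
arm_command([
  [0.15,-0.21,0,0,-0.022,0],
  [0.3,-0.21,-0.02,0,-0.044,0],
  [0.45,-0.21,-0.05,0,-0.066,0],
  [0.62,-0.21,-0.05,0,-0.088,0],
  [0.62,-0.21,-0.05,0,-0.11,0],
  [0.62,-0.21,-0.05,0,-0.132,0],
  [0.62,-0.21,-0.05,0,-0.154,0],
  [0.62,-0.21,-0.05,0,-0.176,0],
  [0.62,-0.21,-0.05,0,-0.2,0],
  [0.62,-0.21,-0.05,0,-0.222,0],
], claw=0.4)

```text
t: 6.15
tcp_pos: [0.5124, 0.071, 0.2488]
tcp_rot: [[0.986, 0.0, 0.17], [-0.17, -0.0, 0.986], [0.0, -1.0, -0.0]]
ft_force: [-0.2, -0.3, 0.3]
gripper_width: 0.0515
```

Emit:
arm_command([
  [0,0,0,0,-0.022,0],
  [0,0,0,0,-0.044,0],
  [0,0,0,0,-0.066,0],
  [0,0,0,0,-0.088,0],
  [0,0,0,0,-0.11,0],
  [0,0,0,0,-0.132,0],
  [0,0,0,0,-0.154,0],
  [0,0,0,0,-0.176,0],
  [0,0,0,0,-0.2,0],
  [0,0,0,0,-0.222,0],
])

```text
t: 7.15
tcp_pos: [0.5124, 0.071, 0.2488]
tcp_rot: [[0.339, -0.0, -0.941], [0.941, -0.0, 0.339], [-0.0, -1.0, -0.0]]
ft_force: [-0.4, -0.3, 0.7]
gripper_width: 0.0512
```

Emit:
arm_command([
  [0,0,0,0,-0.022,0],
  [0,0,0,0,-0.044,0],
  [0,0,0,0,-0.055,0],
  [0,0,0,0,-0.055,0],
  [0,0,0,0,-0.055,0],
  [0,0,0,0,-0.055,0],
  [0,0,0,0,-0.055,0],
  [0,0,0,0,-0.055,0],
  [0,0,0,0,-0.055,0],
  [0,0,0,0,-0.055,0],
])

```text
t: 8.15
tcp_pos: [0.5124, 0.0713, 0.249]
tcp_rot: [[0.007, 0.0, -1.0], [1.0, 0.0, 0.007], [0.0, -1.0, -0.0]]
ft_force: [0.1, 0.6, 0.8]
gripper_width: 0.0516
```

```bash
python3 - <<'E'
from h import *
s=env.sense();print(np.round(s["qpos"],1),s["tcp_pos"],s["tcp_rot"])
E
```

```text
[  5.1 -13.3 101.8   0.   91.5 -84.5] [0.51243483 0.07129577 0.24900914] [[ 6.75845782e-03  3.16255258e-05 -9.99977161e-01]
 [ 9.99977161e-01  6.78799743e-06  6.75845804e-03]
 [ 7.00158218e-06 -9.99999999e-01 -3.15789271e-05]]
```

Emit:
arm_command([
  [0,0.2,0,0,0,0],
  [0,0.4,0,0,0,0],
  [0,0.6,0,0,0,0],
  [0,0.7,0,0,0,0],
  [0,0.74,0,0,0,0],
  [0,0.76,0,0,0,0],
  [0,0.76,0,0,0,0],
  [0,0.76,0,0,0,0],
  [0,0.76,0,0,0,0],
  [0,0.76,0,0,0,0],
])

```text
t: 9.15
tcp_pos: [0.5127, 0.0713, 0.0977]
tcp_rot: [[0.007, 0.001, -1.0], [1.0, 0.0, 0.007], [0.0, -1.0, -0.001]]
ft_force: [-1.0, 0.1, -0.0]
gripper_width: 0.0511
```

Emit:
arm_command([
  [0,0,0,0,0,0],
  [0,0,0,0,0,0],
  [0,0,0,0,0,0],
  [0,0,0,0,0,0],
  [0,0,0,0,0,0],
  [0,0,0,0,0,0],
  [0,0,0,0,0,0],
  [0,0,0,0,0,0],
  [0,0,0,0,0,0],
  [0,0,0,0,0,0],
], claw=1, grip_force=40)

```text
t: 10.15
tcp_pos: [0.5125, 0.0706, 0.0973]
tcp_rot: [[0.007, 0.0, -1.0], [1.0, -0.001, 0.007], [-0.001, -1.0, -0.0]]
ft_force: [-2.6, -8.3, 4.4]
gripper_width: 0.0134
```

Emit:
arm_command([
  [0,0,0,0,0.015,0],
  [0,0,0,0,0.035,0],
  [0,0,0,0,0.055,0],
  [0,0,0,0,0.075,0],
  [0,0,0,0,0.095,0],
  [0,0,0,0,0.115,0],
  [0,0,0,0,0.135,0],
  [0,0,0,0,0.155,0],
  [0,0,0,0,0.175,0],
  [0,0,0,0,0.18,0],
])

```text
t: 11.15
tcp_pos: [0.5131, 0.0714, 0.0973]
tcp_rot: [[0.91, 0.002, -0.415], [0.415, 0.0, 0.91], [0.002, -1.0, -0.0]]
ft_force: [5.5, 1.8, -1.3]
gripper_width: 0.0133
```

Emit:
arm_command([
  [0,0,0,0,0.015,0],
  [0,0,0,0,0.035,0],
  [0,0,0,0,0.055,0],
  [0,0,0,0,0.075,0],
  [0,0,0,0,0.095,0],
  [0,0,0,0,0.115,0],
  [0,0,0,0,0.135,0],
  [0,0,0,0,0.155,0],
  [0,0,0,0,0.165,0],
  [0,0,0,0,0.165,0],
])

```text
t: 12.15
tcp_pos: [0.514, 0.0713, 0.0974]
tcp_rot: [[0.822, 0.005, 0.57], [-0.57, 0.0, 0.822], [0.004, -1.0, 0.003]]
ft_force: [18.6, 1.2, -8.0]
gripper_width: 0.0131
```

Emit:
arm_command([
  [0,0,0,0,0.015,0],
  [0,0,0,0,0.035,0],
  [0,0,0,0,0.055,0],
  [0,0,0,0,0.075,0],
  [0,0,0,0,0.095,0],
  [0,0,0,0,0.115,0],
  [0,0,0,0,0.125,0],
  [0,0,0,0,0.134,0],
  [0,0,0,0,0.134,0],
  [0,0,0,0,0.134,0],
])

```text
t: 13.15
tcp_pos: [0.5145, 0.0706, 0.0974]
tcp_rot: [[0.124, 0.006, 0.992], [-0.992, -0.001, 0.124], [0.002, -1.0, 0.005]]
ft_force: [24.0, -5.6, -11.0]
gripper_width: 0.0132
```

Emit:
arm_command([
  [0,0,0,0,0,0],
  [0,0,0,0,0,0],
  [0,0,0,0,0,0],
  [0,0,0,0,0,0],
  [0,-0.1,0,0,0,0],
  [0,-0.3,0,0,0,0],
  [0,-0.5,0,0,0,0],
  [0,-0.75,0,0,0,0],
  [0,-0.75,0,0,0,0],
  [0,-0.75,0,0,0,0],
], claw=0.5)

```text
t: 14.15
tcp_pos: [0.5127, 0.0714, 0.2481]
tcp_rot: [[0.125, 0.002, 0.992], [-0.992, 0.0, 0.125], [0.0, -1.0, 0.002]]
ft_force: [-0.5, -0.5, 0.0]
gripper_width: 0.043
```

Emit:
arm_command([
  [0.25,0,0,0,0.02,0],
  [0.5,0,0,0,0.02,0],
  [0.75,0,0,0,0.02,0],
  [1,0,0,0,0.02,0],
  [1,0,0,0,0.02,0],
  [1,0,0,0,0.02,0],
  [1,0,0,0,0.02,0],
  [1,0,0,0,0.02,0],
  [1,0,0,0,0.02,0],
  [1,0,0,0,0.02,0],
])

```text
t: 15.15
tcp_pos: [0.5375, -0.1264, 0.2471]
tcp_rot: [[0.001, 0.0, 1.0], [-1.0, -0.0, 0.001], [0.0, -1.0, 0.0]]
ft_force: [0.2, -0.7, -0.6]
gripper_width: 0.0427
```

```bash
python3 - <<'E'
from h import *
import cv2
a=cams.camera("top")
cv2.imwrite("pics/t2.png",cv2.resize(a[145:265,240:490],None,fx=3.2,fy=3.2,interpolation=cv2.INTER_CUBIC)[:,:,::-1])
E
```

```text
(no output)
```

View pics/t2.png

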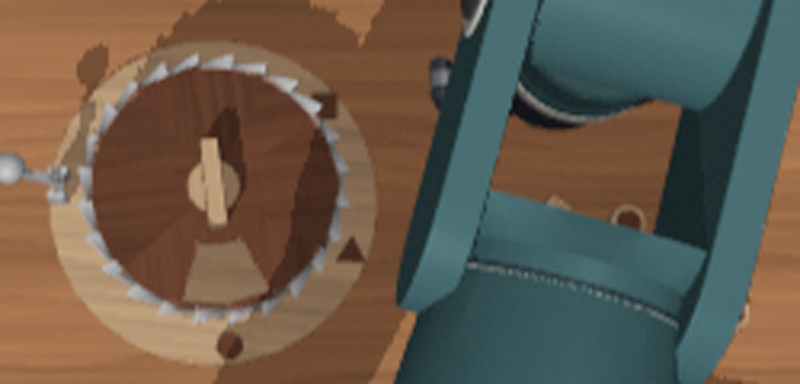

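```bash
python3 - <<'E'
from h import *
f=lambda x,y,z:ray("top",240+(x+.5)/3.2-.5,145+(y+.5)/3.2-.5,z)
P={k:f(*v) for k,v in dict(oi=(220,240,.0725),oo=(227,301,.0725),l=(184,299,.0725),r=(269,295,.0725),b=(230,345,.009),k0=(208,140,.1025),k1=(219,225,.1025)).items()}
for k,v in P.items():print(k,np.round(v,4))
d=P['k1']-P['k0'];a=np.arctan2(d[1],d[0]);print(np.degrees(a))
c=np.array([.5125,.071]);o=c+.068*np.array([np.cos(a),np.sin(a)]);print(o,np.linalg.norm(o-P['b'][:2]))
E
```

```text
oi [0.4719 0.0655 0.0725]
oo [0.4253 0.0599 0.0725]
l [0.4267 0.0926 0.0725]
r [0.43   0.028  0.0725]
b [0.3954 0.0567 0.009 ]
k0 [0.5439 0.075  0.1025]
k1 [0.4794 0.0664 0.1025]
-172.39192752817019
[0.44509861 0.06199707] 0.049970516327282305
```

Emit:
arm_command([
  [0.15,0,0.2,0,0,0],
  [0.315,0.1,0.4,0,0,0],
  [0.315,0.2,0.59,0,0,0],
  [0.315,0.4,0.59,0,0,0],
  [0.315,0.6,0.59,0,0,0],
  [0.315,0.8,0.59,0,0,0],
  [0.315,0.93,0.59,0,0,0],
  [0.315,0.93,0.59,0,0,0],
  [0.315,0.93,0.59,0,0,0],
  [0.315,0.93,0.59,0,0,0],
])

```text
t: 16.2
tcp_pos: [0.6564, -0.1904, 0.0635]
tcp_rot: [[-0.0, 0.003, 1.0], [-1.0, -0.001, -0.0], [0.001, -1.0, 0.003]]
ft_force: [0.2, 0.1, -0.2]
gripper_width: 0.0427
```

```bash
python3 - <<'E'
from h import *
import cv2
a=cams.camera("top");b=cams.camera("side")
A=cv2.resize(a[125:225,360:460],(390,390),interpolation=cv2.INTER_CUBIC)
B=cv2.resize(b[135:205,280:410],(724,390),interpolation=cv2.INTER_CUBIC)[:,:400]
cv2.imwrite("pics/t3.png",np.hstack([A,B])[:,:,::-1])
E
```

```text
(no output)
```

View pics/t3.png

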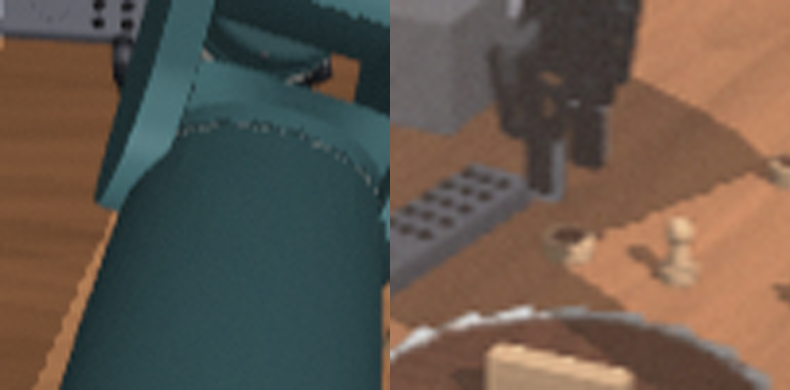

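```bash
python3 - <<'E'
from h import *
print(proj("side",np.array([.6554,-.1893,.012])),ray("side",312.9,177.5,.012),ray("side",(573-390+.5)/5.57+279.5,(236.5)/5.57+134.5,.012))
E
```

```text
[311.3451794  176.88939693] [ 0.64897153 -0.18812279  0.012     ] [ 0.65210339 -0.19069122  0.012     ]
```

Emit:
arm_command([
  [0,0.1,0,0,0,0],
  [0,0.2,0,0,0,0],
  [0,0.2,0,0,0,0],
  [0,0.2,0,0,0,0],
  [0,0.2,0,0,0,0],
  [0,0.2,0,0,0,0],
  [0,0.2,0,0,0,0],
  [0,0.2,0,0,0,0],
  [0,0.2,0,0,0,0],
  [0,0.2,0,0,0,0],
])

```text
t: 17.3
tcp_pos: [0.6554, -0.1902, 0.021]
tcp_rot: [[-0.0, -0.0, 1.0], [-1.0, 0.0, -0.0], [-0.0, -1.0, -0.0]]
ft_force: [-0.6, -0.5, 0.3]
gripper_width: 0.0427
```

Emit:
arm_command([
  [0,0,0,0,0,0],
  [0,0,0,0,0,0],
  [0,0,0,0,0,0],
  [0,0,0,0,0,0],
  [0,0,0,0,0,0],
  [0,0,0,0,0,0],
  [0,-0.2,0,0,0,0],
  [0,-0.4,0,0,0,0],
  [0,-0.6,0,0,0,0],
  [0,-0.7,0,0,0,0],
], claw=1, grip_force=50)

```text
t: 18.3
tcp_pos: [0.6561, -0.1904, 0.1648]
tcp_rot: [[-0.0, 0.003, 1.0], [-1.0, -0.001, -0.0], [0.001, -1.0, 0.003]]
ft_force: [0.3, -1.1, -0.5]
gripper_width: 0.0271
```

```bash
python3 - <<'E'
from h import *
import cv2
b=cams.camera("side")
print(proj("side",env.sense()["tcp_pos"]))
cv2.imwrite("pics/t4.png",cv2.resize(b[80:200,270:390],(600,600),interpolation=cv2.INTER_CUBIC)[:,:,::-1])
E
```

```text
[311.7759452  130.89667139]
```

View pics/t4.png

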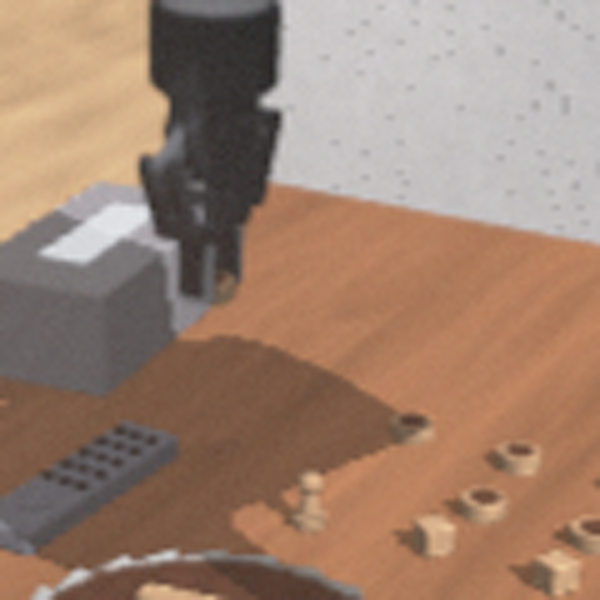

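```bash
python3 - <<'E'
from h import *
p=env.sense()["tcp_pos"]
q=lambda d:np.round((proj("side",p+np.array(d))-[270,80])*5)
for k in(0,-.01,-.017,.01):print(k,q([k,0,-.009]),q([k,0,-.021]), q([k-.015,0,-.021]))
print(q([0,.015,-.019]),q([0,-.015,-.019]),q([0,.029,-.019]))
E
```

```text
0 [209. 269.] [208. 287.] [230. 292.]
-0.01 [223. 272.] [223. 290.] [244. 295.]
-0.017 [233. 274.] [233. 293.] [255. 297.]
0.01 [194. 266.] [194. 284.] [216. 289.]
[196. 292.] [220. 277.] [185. 299.]
```

Emit:
arm_command([
  [-0.25,0,-0.25,0,0,0],
  [-0.5,0,-0.5,0,0,0],
  [-0.75,0,-0.75,0,0,0],
  [-0.9,0,-0.9,0,0,0],
  [-1,0,-1,0,0,0],
  [-1,0,-1,0,0,0],
  [-1,0,-1,0,0,0],
  [-1,0,-1,0,0,0],
  [-1,0,-1,0,0,0],
  [-1,0,-1,0,0,0],
])

```text
t: 19.35
tcp_pos: [0.4559, 0.0093, 0.1607]
tcp_rot: [[-0.001, -0.001, 1.0], [-1.0, -0.0, -0.001], [0.0, -1.0, -0.001]]
ft_force: [0.3, -0.4, -0.0]
gripper_width: 0.0278
```

Emit:
arm_command([
  [-0.15,0,-0.03,0,0,0],
  [-0.305,0,-0.06,0,0,0],
  [-0.305,0.1,-0.06,0,0,0],
  [-0.305,0.2,-0.06,0,0,0],
  [-0.305,0.27,-0.06,0,0,0],
  [-0.305,0.32,-0.06,0,0,0],
  [-0.305,0.32,-0.06,0,0,0],
  [-0.305,0.32,-0.06,0,0,0],
  [-0.305,0.32,-0.06,0,0,0],
  [-0.305,0.32,-0.06,0,0,0],
])

```text
t: 20.35
tcp_pos: [0.4438, 0.0709, 0.0977]
tcp_rot: [[-0.0, 0.001, 1.0], [-1.0, 0.0, -0.0], [-0.0, -1.0, 0.001]]
ft_force: [-0.0, 0.3, -0.3]
gripper_width: 0.0276
```

Emit:
arm_command([
  [0,0,0,0,0,0],
  [0,0,0,0,0,0],
  [0,0,0,0,0,0],
  [0,-0.1,0,0,0,0],
  [0,-0.3,0,0,0,0],
  [0.2,-0.41,0.06,0,0,0],
  [0.45,-0.41,0.1,0,0,0],
  [0.7,-0.41,0.2,0,0,0],
  [0.9,-0.41,0.26,0,0,0],
  [1,-0.41,0.26,0,0,0],
], claw=0.5)

```text
t: 21.35
tcp_pos: [0.4961, -0.1323, 0.1788]
tcp_rot: [[-0.002, -0.0, 1.0], [-1.0, -0.0, -0.002], [0.0, -1.0, -0.0]]
ft_force: [-0.6, 1.5, -1.1]
gripper_width: 0.0428
```

```bash
python3 - <<'E'
from h import *
import cv2
a=cams.camera("top")
print(env.sense()["tcp_pos"])
cv2.imwrite("pics/t5.png",cv2.resize(a[145:265,240:490],None,fx=3.2,fy=3.2,interpolation=cv2.INTER_CUBIC)[:,:,::-1])
E
```

```text
[ 0.49557514 -0.13332269  0.17867332]
```

View pics/t5.png

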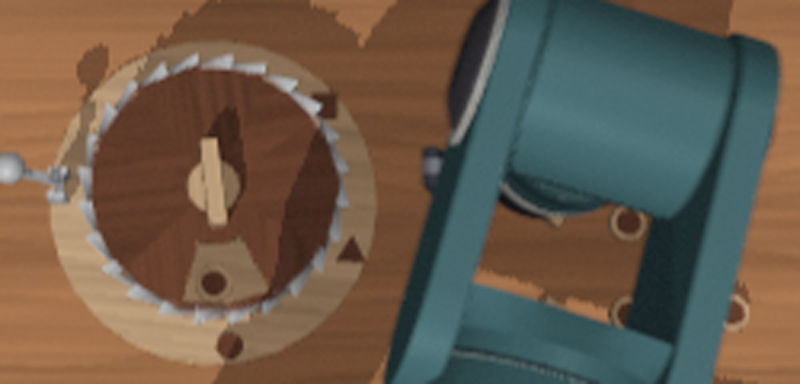

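Emit:
arm_command([
  [0.2,0,0,0,0,0],
  [0.45,0,0,0,0,0],
  [0.67,0,0,0,0,0],
  [0.67,0.1,0,0,0,0],
  [0.67,0.3,0,0,0,0],
  [0.67,0.5,0,0,0,0],
  [0.67,0.7,0,0,0,0],
  [0.67,0.79,0,0,0,0],
  [0.67,0.79,0,0,0,0],
  [0.67,0.79,0,0,0,0],
])

```text
t: 22.4
tcp_pos: [0.4953, -0.263, 0.0207]
tcp_rot: [[-0.0, -0.001, 1.0], [-1.0, 0.0, -0.0], [-0.0, -1.0, -0.001]]
ft_force: [-0.3, 0.1, 0.2]
gripper_width: 0.0426
```

Emit:
arm_command([
  [0,0,0,0,0,0],
  [0,0,0,0,0,0],
  [0,0,0,0,0,0],
  [0,0,0,0,0,0],
  [0,0,0,0,0,0],
  [0,0,0,0,0,0],
  [0,-0.2,0,0,0,0],
  [0,-0.4,0,0,0,0],
  [0,-0.6,0,0,0,0],
  [0,-0.7,0,0,0,0],
], claw=1)

```text
t: 23.4
tcp_pos: [0.496, -0.2635, 0.1648]
tcp_rot: [[-0.0, 0.003, 1.0], [-1.0, -0.002, -0.0], [0.002, -1.0, 0.003]]
ft_force: [0.2, 0.0, -0.6]
gripper_width: 0.0276
```

Emit:
arm_command([
  [-0.2,0,-0.05,0,0,0],
  [-0.45,0,-0.1,0,0,0],
  [-0.7,0,-0.2,0,0,0],
  [-0.9,0,-0.25,0,0,0],
  [-1,0,-0.25,0,0,0],
  [-1,0,-0.25,0,0,0],
  [-1,0,-0.25,0,0,0],
  [-1,0,-0.25,0,0,0],
  [-1,0,-0.25,0,0,0],
  [-1,0,-0.25,0,0,0],
])

```text
t: 24.4
tcp_pos: [0.4455, -0.0638, 0.1608]
tcp_rot: [[-0.001, -0.0, 1.0], [-1.0, 0.0, -0.001], [-0.0, -1.0, -0.0]]
ft_force: [-0.2, 0.1, 0.2]
gripper_width: 0.0276
```

Emit:
arm_command([
  [-0.2,0,0,0,0,0],
  [-0.4,0,0,0,0,0],
  [-0.57,0.0,0,0,0,0],
  [-0.57,0.1,0,0,0,0],
  [-0.57,0.2,0,0,0,0],
  [-0.57,0.27,0,0,0,0],
  [-0.57,0.32,0,0,0,0],
  [-0.57,0.32,0,0,0,0],
  [-0.57,0.32,0,0,0,0],
  [-0.57,0.32,0,0,0,0],
])

```text
t: 25.4
tcp_pos: [0.4459, 0.0507, 0.0979]
tcp_rot: [[-0.001, 0.001, 1.0], [-1.0, 0.0, -0.001], [-0.0, -1.0, 0.001]]
ft_force: [0.3, -0.1, -0.6]
gripper_width: 0.0272
```

Emit:
arm_command([
  [0,0,0,0,0,0],
  [0,0,0,0,0,0],
  [0,0,0,0,0,0],
  [0,-0.1,0,0,0,0],
  [0,-0.3,0,0,0,0],
  [0.2,-0.41,0,0,0,0],
  [0.45,-0.41,-0.05,0,0,0],
  [0.7,-0.41,-0.1,0,0,0],
  [0.9,-0.41,-0.12,0,0,0],
  [1,-0.41,-0.12,0,0,0],
], claw=0.5)

```text
t: 26.4
tcp_pos: [0.4206, -0.1519, 0.1793]
tcp_rot: [[-0.003, 0.0, 1.0], [-1.0, -0.001, -0.003], [0.001, -1.0, 0.0]]
ft_force: [0.7, -0.3, -0.6]
gripper_width: 0.0426
```

```bash
cat > det.py <<'E'
from h import *
import cv2,sys
E0={"c1":(381,200),"c3":(378,363),"c4":(223,530),"c5":(397,524),"c2":(223,374),"c0":(52,54)}
def det():
    a=cams.camera("top");b=cv2.imread("pics/top0.png")[:,:,::-1]
    for k,(x,y) in E0.items():
        u,v=int(round(395+x/5.4-.4)),int(round(145+y/5.4-.4))
        T=b[v-7:v+8,u-7:u+8];S=a[v-27:v+28,u-27:u+28]
        m=cv2.matchTemplate(S,T,cv2.TM_CCOEFF_NORMED);_,s,_,l=cv2.minMaxLoc(m)
        print(k,round(s,2),"shift px",l[0]-20,l[1]-20)
    return a
if __name__=="__main__":
    a=det();print(np.round(env.sense()["tcp_pos"],4))
    cv2.imwrite(sys.argv[1],cv2.resize(a[145:265,240:490],None,fx=3.2,fy=3.2,interpolation=cv2.INTER_CUBIC)[:,:,::-1])
E
python3 det.py pics/t6.png
```

```text
c1 0.8 shift px 0 0
c3 0.47 shift px -13 19
c4 0.34 shift px 3 -18
c5 0.35 shift px 16 -17
c2 0.35 shift px -11 -11
c0 0.39 shift px -17 3
[ 0.4209 -0.153   0.1792]
```

Emit:
arm_command([
  [0.2,0,0,0,0,0],
  [0.45,0,0,0,0,0],
  [0.575,0,0,0,0,0],
  [0.575,0.1,0,0,0,0],
  [0.575,0.3,0,0,0,0],
  [0.575,0.5,0,0,0,0],
  [0.575,0.7,0,0,0,0],
  [0.575,0.79,0,0,0,0],
  [0.575,0.79,0,0,0,0],
  [0.575,0.79,0,0,0,0],
])

```text
t: 27.45
tcp_pos: [0.4214, -0.264, 0.0208]
tcp_rot: [[-0.0, -0.0, 1.0], [-1.0, 0.0, -0.0], [-0.0, -1.0, -0.0]]
ft_force: [0.2, 0.0, 1.0]
gripper_width: 0.0426
```

Emit:
arm_command([
  [0,0,0,0,0,0],
  [0,0,0,0,0,0],
  [0,0,0,0,0,0],
  [0,0,0,0,0,0],
  [0,0,0,0,0,0],
  [0,0,0,0,0,0],
  [0,-0.2,0,0,0,0],
  [0,-0.4,0,0,0,0],
  [0,-0.6,0,0,0,0],
  [0,-0.7,0,0,0,0],
], claw=1)

```text
t: 28.45
tcp_pos: [0.422, -0.2645, 0.1649]
tcp_rot: [[-0.0, 0.003, 1.0], [-1.0, -0.002, -0.0], [0.002, -1.0, 0.003]]
ft_force: [1.1, 0.1, -1.2]
gripper_width: 0.0274
```

Emit:
arm_command([
  [-0.2,0,0,0,0,0],
  [-0.45,0,0.05,0,0,0],
  [-0.7,0,0.1,0,0,0],
  [-0.9,0,0.107,0,0,0],
  [-1,0,0.107,0,0,0],
  [-1,0,0.107,0,0,0],
  [-1,0,0.107,0,0,0],
  [-1,0,0.107,0,0,0],
  [-1,0,0.107,0,0,0],
  [-1,0,0.107,0,0,0],
])

```text
t: 29.45
tcp_pos: [0.4428, -0.0648, 0.1609]
tcp_rot: [[-0.002, -0.0, 1.0], [-1.0, -0.0, -0.002], [0.0, -1.0, -0.0]]
ft_force: [0.4, -0.1, -0.6]
gripper_width: 0.0275
```

Emit:
arm_command([
  [-0.2,0,0,0,0,0],
  [-0.45,0,0,0,0,0],
  [-0.675,0.0,0,0,0,0],
  [-0.675,0.1,0,0,0,0],
  [-0.675,0.2,0,0,0,0],
  [-0.675,0.27,0,0,0,0],
  [-0.675,0.32,0,0,0,0],
  [-0.675,0.32,0,0,0,0],
  [-0.675,0.32,0,0,0,0],
  [-0.675,0.32,0,0,0,0],
])

```text
t: 30.45
tcp_pos: [0.4434, 0.0707, 0.0979]
tcp_rot: [[-0.001, 0.001, 1.0], [-1.0, 0.0, -0.001], [-0.0, -1.0, 0.001]]
ft_force: [0.6, 0.1, -0.3]
gripper_width: 0.0274
```

Emit:
arm_command([
  [0,0,0,0,0,0],
  [0,0,0,0,0,0],
  [0,0,0,0,0,0],
  [0,-0.1,0,0,0,0],
  [0,-0.3,0,0,0,0],
  [0.2,-0.41,0,0,0,0],
  [0.45,-0.41,0,0,0,0],
  [0.7,-0.41,0.1,0,0,0],
  [0.9,-0.41,0.2,0,0,0],
  [1,-0.41,0.3,0,0,0],
], claw=0.5)

```text
t: 31.45
tcp_pos: [0.5032, -0.1324, 0.1792]
tcp_rot: [[-0.003, 0.0, 1.0], [-1.0, -0.001, -0.003], [0.001, -1.0, 0.0]]
ft_force: [-0.2, 1.0, 0.2]
gripper_width: 0.0427
```

```bash
python3 det.py pics/t7.png
```

```text
c1 0.27 shift px 15 -20
c3 0.51 shift px 17 20
c4 0.41 shift px 12 2
c5 0.52 shift px 0 0
c2 0.33 shift px -7 14
c0 0.34 shift px -12 -11
[ 0.5052 -0.1335  0.1788]
```

View pics/t7.png

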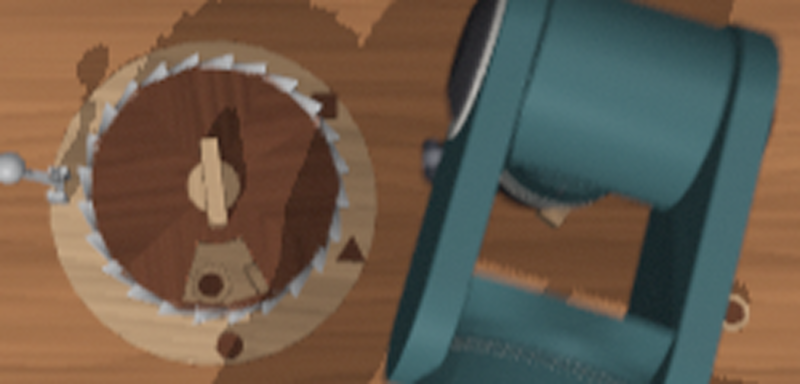

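Emit:
arm_command([
  [0.25,0,0,0,0,0],
  [0.5,0,0,0,0,0],
  [0.75,0,0,0,0,0],
  [1,0,0,0,0,0],
  [1,0.1,0,0,0,0],
  [1,0.2,0,0,0,0],
  [1,0.3,0,0,0,0],
  [1,0.3,0,0,0,0],
  [1,0.3,0,0,0,0],
  [1,0.3,0,0,0,0],
])

```text
t: 32.5
tcp_pos: [0.5032, -0.3293, 0.1204]
tcp_rot: [[-0.0, 0.001, 1.0], [-1.0, -0.001, -0.0], [0.001, -1.0, 0.001]]
ft_force: [0.1, -0.4, -0.5]
gripper_width: 0.0422
```

```bash
python3 - <<'E'
from h import *
import cv2
b=cams.camera("side")
print(env.sense()["tcp_pos"])
for c in([.5022,-.3432],[.5829,-.3491],[.4243,-.3481]):print((proj("side",np.array(c+[.012]))-[310,130])*6)
cv2.imwrite("pics/s8.png",cv2.resize(b[130:225,310:440],None,fx=6,fy=6,interpolation=cv2.INTER_CUBIC)[:,:,::-1])
E
```

```text
[ 0.50324501 -0.32931989  0.12047201]
[379.51497436 237.87887318]
[252.64698993 202.51892662]
[515.60148967 266.56992693]
```

View pics/s8.png

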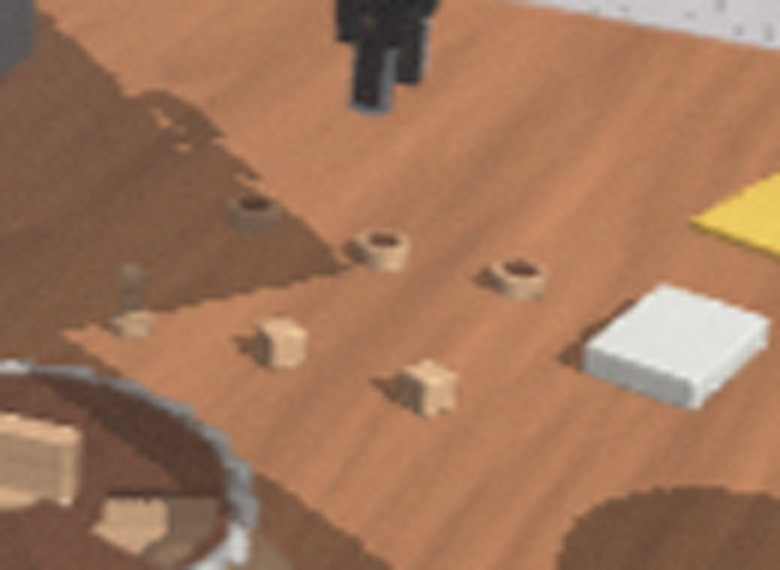

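Emit:
arm_command([
  [0.07,0,0,0,0,0],
  [0.07,0.2,0,0,0,0],
  [0.07,0.4,0,0,0,0],
  [0.07,0.49,0,0,0,0],
  [0.07,0.49,0,0,0,0],
  [0.07,0.49,0,0,0,0],
  [0.07,0.49,0,0,0,0],
  [0.07,0.49,0,0,0,0],
  [0.07,0.49,0,0,0,0],
  [0.07,0.49,0,0,0,0],
])

```text
t: 33.55
tcp_pos: [0.5028, -0.3432, 0.0214]
tcp_rot: [[-0.0, 0.0, 1.0], [-1.0, -0.0, -0.0], [0.0, -1.0, 0.0]]
ft_force: [-0.9, -0.7, 0.1]
gripper_width: 0.0429
```

Emit:
arm_command([
  [0,0,0,0,0,0],
  [0,0,0,0,0,0],
  [0,0,0,0,0,0],
  [0,0,0,0,0,0],
  [0,0,0,0,0,0],
  [0,0,0,0,0,0],
  [0,-0.2,0,0,0,0],
  [0,-0.4,0,0,0,0],
  [0,-0.6,0,0,0,0],
  [0,-0.7,0,0,0,0],
], claw=1)

```text
t: 34.55
tcp_pos: [0.5034, -0.3436, 0.1649]
tcp_rot: [[-0.0, 0.003, 1.0], [-1.0, -0.002, -0.0], [0.002, -1.0, 0.003]]
ft_force: [1.5, 0.5, 0.5]
gripper_width: 0.0274
```

Emit:
arm_command([
  [-0.2,0,-0.05,0,0,0],
  [-0.45,0,-0.1,0,0,0],
  [-0.7,0,-0.2,0,0,0],
  [-0.9,0,-0.29,0,0,0],
  [-1,0,-0.29,0,0,0],
  [-1,0,-0.29,0,0,0],
  [-1,0,-0.29,0,0,0],
  [-1,0,-0.29,0,0,0],
  [-1,0,-0.29,0,0,0],
  [-1,0,-0.29,0,0,0],
])

```text
t: 35.55
tcp_pos: [0.4449, -0.1437, 0.1608]
tcp_rot: [[-0.001, -0.001, 1.0], [-1.0, 0.0, -0.001], [-0.0, -1.0, -0.001]]
ft_force: [-0.9, 0.8, -0.1]
gripper_width: 0.0274
```

Emit:
arm_command([
  [-0.25,0,0,0,0,0],
  [-0.5,0,0,0,0,0],
  [-0.75,0.0,0,0,0,0],
  [-0.975,0,0,0,0,0],
  [-0.975,0.1,0,0,0,0],
  [-0.975,0.22,0,0,0,0],
  [-0.975,0.32,0,0,0,0],
  [-0.975,0.32,0,0,0,0],
  [-0.975,0.32,0,0,0,0],
  [-0.975,0.32,0,0,0,0],
])

```text
t: 36.55
tcp_pos: [0.4455, 0.0517, 0.0983]
tcp_rot: [[-0.001, 0.001, 1.0], [-1.0, 0.0, -0.001], [-0.0, -1.0, 0.001]]
ft_force: [0.8, -0.6, -1.5]
gripper_width: 0.0274
```

Emit:
arm_command([
  [0,0,0,0,0,0],
  [0,0,0,0,0,0],
  [0,0,0,0,0,0],
  [0,-0.1,0,0,0,0],
  [0,-0.3,0,0,0,0],
  [0.2,-0.41,0,0,0,0],
  [0.45,-0.41,-0.05,0,0,0],
  [0.7,-0.41,-0.1,0,0,0],
  [0.9,-0.41,-0.1,0,0,0],
  [1,-0.41,-0.1,0,0,0],
], claw=0.5)

```text
t: 37.55
tcp_pos: [0.4242, -0.1509, 0.1794]
tcp_rot: [[-0.003, 0.001, 1.0], [-1.0, -0.001, -0.003], [0.001, -1.0, 0.001]]
ft_force: [0.4, -0.2, -1.6]
gripper_width: 0.0426
```

```bash
python3 det.py pics/t9.png
```

```text
c1 0.8 shift px 0 0
c3 0.48 shift px -20 14
c4 0.33 shift px 9 -17
c5 0.35 shift px 15 -19
c2 0.36 shift px -11 -15
c0 0.38 shift px -13 3
[ 0.4244 -0.152   0.1792]
```

View pics/t9.png

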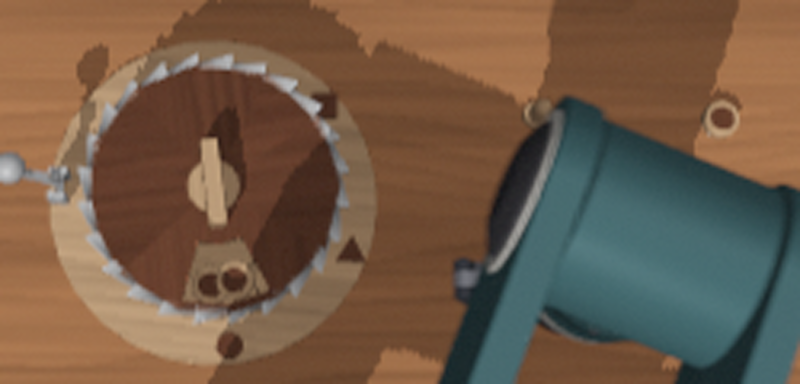

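Emit:
arm_command([
  [0.25,0,0,0,0,0],
  [0.5,0,0,0,0,0],
  [0.75,0,0,0,0,0],
  [0.998,0,0,0,0,0],
  [0.998,0.25,0,0,0,0],
  [0.998,0.5,0,0,0,0],
  [0.998,0.7,0,0,0,0],
  [0.998,0.79,0,0,0,0],
  [0.998,0.79,0,0,0,0],
  [0.998,0.79,0,0,0,0],
])

```text
t: 38.6
tcp_pos: [0.4248, -0.3477, 0.0209]
tcp_rot: [[-0.0, -0.0, 1.0], [-1.0, 0.0, -0.0], [-0.0, -1.0, -0.0]]
ft_force: [-0.4, 0.5, -0.6]
gripper_width: 0.0426
```

Emit:
arm_command([
  [0,0,0,0,0,0],
  [0,0,0,0,0,0],
  [0,0,0,0,0,0],
  [0,0,0,0,0,0],
  [0,0,0,0,0,0],
  [0,0,0,0,0,0],
  [0,-0.2,0,0,0,0],
  [0,-0.4,0,0,0,0],
  [0,-0.6,0,0,0,0],
  [0,-0.7,0,0,0,0],
], claw=1)

```text
t: 39.6
tcp_pos: [0.4253, -0.3482, 0.1649]
tcp_rot: [[-0.0, 0.003, 1.0], [-1.0, -0.003, -0.0], [0.003, -1.0, 0.003]]
ft_force: [0.7, 0.5, -0.5]
gripper_width: 0.027
```

Emit:
arm_command([
  [-0.2,0,0,0,0,0],
  [-0.45,0,0.05,0,0,0],
  [-0.7,0,0.09,0,0,0],
  [-0.9,0,0.09,0,0,0],
  [-1,0,0.09,0,0,0],
  [-1,0,0.09,0,0,0],
  [-1,0,0.09,0,0,0],
  [-1,0,0.09,0,0,0],
  [-1,0,0.09,0,0,0],
  [-1,0,0.09,0,0,0],
])

```text
t: 40.6
tcp_pos: [0.4428, -0.1484, 0.1609]
tcp_rot: [[-0.001, -0.0, 1.0], [-1.0, 0.0, -0.001], [-0.0, -1.0, -0.0]]
ft_force: [-0.1, 0.3, -0.6]
gripper_width: 0.0275
```

Emit:
arm_command([
  [-0.25,0,0,0,0,0],
  [-0.5,0,0,0,0,0],
  [-0.75,0,0,0,0,0],
  [-0.9,0,0,0,0,0],
  [-1,0,0,0,0,0],
  [-1,0,0,0,0,0],
  [-1,0,0,0,0,0],
  [-1,0,0,0,0,0],
  [-1,0,0,0,0,0],
  [-1,0,0,0,0,0],
])

```text
t: 41.6
tcp_pos: [0.443, 0.0516, 0.161]
tcp_rot: [[-0.001, -0.0, 1.0], [-1.0, -0.0, -0.001], [0.0, -1.0, -0.0]]
ft_force: [-0.5, -0.8, -0.1]
gripper_width: 0.0274
```

Emit:
arm_command([
  [-0.095,0,0,0,0,0],
  [-0.095,0,0,0,0,0],
  [-0.095,0.1,0,0,0,0],
  [-0.095,0.22,0,0,0,0],
  [-0.095,0.32,0,0,0,0],
  [-0.095,0.32,0,0,0,0],
  [-0.095,0.32,0,0,0,0],
  [-0.095,0.32,0,0,0,0],
  [-0.095,0.32,0,0,0,0],
  [-0.095,0.32,0,0,0,0],
])

```text
t: 42.6
tcp_pos: [0.4432, 0.0713, 0.0977]
tcp_rot: [[-0.0, 0.001, 1.0], [-1.0, 0.0, -0.0], [-0.0, -1.0, 0.001]]
ft_force: [-0.8, -0.3, -0.6]
gripper_width: 0.027
```

Emit:
arm_command([
  [0,0,0,0,0,0],
  [0,0,0,0,0,0],
  [0,0,0,0,0,0],
  [0,-0.1,0,0,0,0],
  [0,-0.3,0,0,0,0],
  [0.2,-0.41,0,0,0,0],
  [0.45,-0.41,0.2,0,0,0],
  [0.7,-0.41,0.4,0,0,0],
  [0.9,-0.41,0.6,0,0,0],
  [1,-0.41,0.7,0,0,0],
], claw=0.5)

```text
t: 43.6
tcp_pos: [0.5751, -0.1215, 0.179]
tcp_rot: [[-0.001, 0.0, 1.0], [-1.0, -0.0, -0.001], [0.0, -1.0, 0.0]]
ft_force: [0.8, 1.6, 0.2]
gripper_width: 0.043
```

```bash
python3 - <<'E'
from h import *
import cv2
a=cams.camera("top");b=cams.camera("side")
A=cv2.resize(a[205:255,270:340],(560,400),interpolation=cv2.INTER_CUBIC)
B=cv2.resize(b[140:230,310:400],(400,400),interpolation=cv2.INTER_CUBIC)[:,:240]
print(env.sense()["tcp_pos"])
cv2.imwrite("pics/t10.png",np.hstack([A,B])[:,:,::-1])
E
```

```text
[ 0.57617799 -0.1231289   0.17718084]
```

View pics/t10.png

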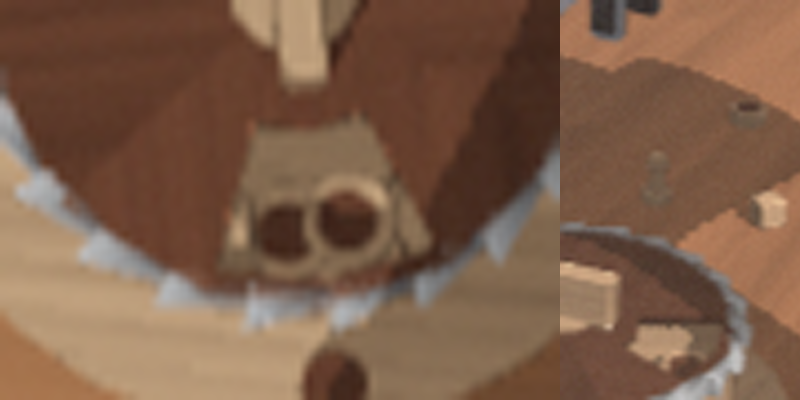

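Emit:
arm_command([
  [0.25,0,0,0,0,0],
  [0.5,0,0,0,0,0],
  [0.75,0,0,0,0,0],
  [1,0,0,0,0,0],
  [1,0.1,0,0,0,0],
  [1,0.2,0,0,0,0],
  [1,0.3,0,0,0,0],
  [1,0.3,0,0,0,0],
  [1,0.3,0,0,0,0],
  [1,0.3,0,0,0,0],
])

```text
t: 44.7
tcp_pos: [0.5744, -0.3195, 0.1206]
tcp_rot: [[-0.0, 0.001, 1.0], [-1.0, -0.001, -0.0], [0.001, -1.0, 0.001]]
ft_force: [-0.2, 0.1, 0.2]
gripper_width: 0.0426
```

Emit:
arm_command([
  [0.1,0,0,0,0,0],
  [0.1,0.2,0,0,0,0],
  [0.1,0.4,0,0,0,0],
  [0.1,0.49,0,0,0,0],
  [0.1,0.49,0,0,0,0],
  [0.1,0.49,0,0,0,0],
  [0.1,0.49,0,0,0,0],
  [0.1,0.49,0,0,0,0],
  [0.1,0.49,0,0,0,0],
  [0.1,0.49,0,0,0,0],
])

```text
t: 45.7
tcp_pos: [0.5739, -0.3394, 0.0209]
tcp_rot: [[-0.0, -0.0, 1.0], [-1.0, 0.0, -0.0], [-0.0, -1.0, -0.0]]
ft_force: [0.4, -0.2, -0.0]
gripper_width: 0.0429
```

Emit:
arm_command([
  [0,0,0,0,0,0],
  [0,0,0,0,0,0],
  [0,0,0,0,0,0],
  [0,0,0,0,0,0],
  [0,0,0,0,0,0],
  [0,0,0,0,0,0],
  [0,-0.2,0,0,0,0],
  [0,-0.4,0,0,0,0],
  [0,-0.6,0,0,0,0],
  [0,-0.7,0,0,0,0],
], claw=1)

```text
t: 46.7
tcp_pos: [0.5746, -0.3399, 0.1649]
tcp_rot: [[-0.0, 0.003, 1.0], [-1.0, -0.002, -0.0], [0.002, -1.0, 0.003]]
ft_force: [0.6, -0.3, -0.4]
gripper_width: 0.0258
```

```bash
python3 - <<'E'
from h import *
import cv2
b=cams.camera("side")
p=env.sense()["tcp_pos"]
c=proj("side",p).astype(int);print(c)
q=lambda d:np.round((proj("side",p+np.array(d))-[c[0]-30,c[1]-20])*9)
for k in(0,.009,-.005):print(k,q([k,0,-.009]),q([k,0,-.021]), q([k-.015,0,-.015]), q([k+.015,0,-.015]))
cv2.imwrite("pics/s11.png",cv2.resize(b[c[1]-20:c[1]+40,c[0]-30:c[0]+30],(540,540),interpolation=cv2.INTER_CUBIC)[:,:,::-1])
E
```

```text
[356 121]
0 [272. 210.] [269. 242.] [309. 234.] [233. 219.]
0.009 [249. 206.] [247. 238.] [286. 229.] [210. 214.]
-0.005 [285. 213.] [282. 245.] [322. 236.] [245. 221.]
```

View pics/s11.png

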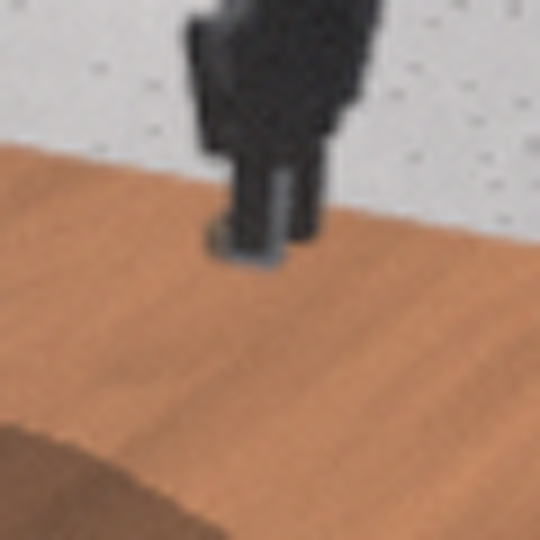

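Emit:
arm_command([
  [-0.1,0,0,0,0,0],
  [-0.25,0,-0.1,0,0,0],
  [-0.4,0,-0.2,0,0,0],
  [-0.55,0,-0.3,0,0,0],
  [-0.7,0,-0.4,0,0,0],
  [-0.85,0,-0.5,0,0,0],
  [-1,0,-0.6,0,0,0],
  [-1,0,-0.7,0,0,0],
  [-1,0,-0.7,0,0,0],
  [-1,0,-0.7,0,0,0],
])

```text
t: 47.75
tcp_pos: [0.4338, -0.139, 0.1604]
tcp_rot: [[-0.0, -0.0, 1.0], [-1.0, 0.0, -0.0], [-0.0, -1.0, -0.0]]
ft_force: [-0.2, -0.7, -0.6]
gripper_width: 0.0263
```

Emit:
arm_command([
  [-0.15,0,0,0,0,0],
  [-0.3,0,0,0,0,0],
  [-0.45,0,0,0,0,0],
  [-0.6,0,0,0,0,0],
  [-0.75,0,0,0,0,0],
  [-0.9,0,0,0,0,0],
  [-1,0,0,0,0,0],
  [-1,0,0,0,0,0],
  [-1,0,0,0,0,0],
  [-1,0,0,0,0,0],
])

```text
t: 48.75
tcp_pos: [0.4342, 0.06, 0.1606]
tcp_rot: [[-0.001, -0.001, 1.0], [-1.0, -0.0, -0.001], [0.0, -1.0, -0.001]]
ft_force: [0.6, 0.1, 0.6]
gripper_width: 0.0261
```

Emit:
arm_command([
  [-0.03,0,0,0,0,0],
  [-0.03,0,0,0,0,0],
  [-0.03,0.1,0,0,0,0],
  [-0.03,0.2,0,0,0,0],
  [-0.03,0.3,0,0,0,0],
  [-0.03,0.32,0,0,0,0],
  [-0.03,0.32,0,0,0,0],
  [-0.03,0.32,0,0,0,0],
  [-0.03,0.32,0,0,0,0],
  [-0.03,0.32,0,0,0,0],
])

```text
t: 49.75
tcp_pos: [0.4344, 0.0665, 0.0978]
tcp_rot: [[-0.0, 0.001, 1.0], [-1.0, 0.0, -0.0], [-0.0, -1.0, 0.001]]
ft_force: [0.0, -0.2, -1.2]
gripper_width: 0.0262
```

Emit:
arm_command([
  [0,0,0,0,0,0],
  [0,0,0,0,0,0],
  [0,0,0,0,0,0],
  [0,-0.1,0,0,0,0],
  [0,-0.3,0,0,0,0],
  [0.2,-0.5,0,0,0,0],
  [0.45,-0.75,0.1,0,0,0],
  [0.7,-0.75,0.3,0,0,0],
  [0.9,-0.75,0.4,0,0,0],
  [1,-0.75,0.4,0,0,0],
], claw=0.5)

```text
t: 50.75
tcp_pos: [0.5151, -0.1353, 0.2477]
tcp_rot: [[0.0, 0.001, 1.0], [-1.0, -0.0, 0.0], [0.0, -1.0, 0.001]]
ft_force: [0.9, 0.8, -1.2]
gripper_width: 0.0429
```

```bash
python3 - <<'E'
from h import *
import cv2
a=cams.camera("top");b=cams.camera("side")
A=cv2.resize(a[205:255,270:340],(560,400),interpolation=cv2.INTER_CUBIC)
B=cv2.resize(b[140:230,310:400],(400,400),interpolation=cv2.INTER_CUBIC)[:,:240]
print(env.sense()["tcp_pos"])
cv2.imwrite("pics/t12.png",np.hstack([A,B])[:,:,::-1])
E
```

```text
[ 0.51494416 -0.13788994  0.2466663 ]
```

View pics/t12.png

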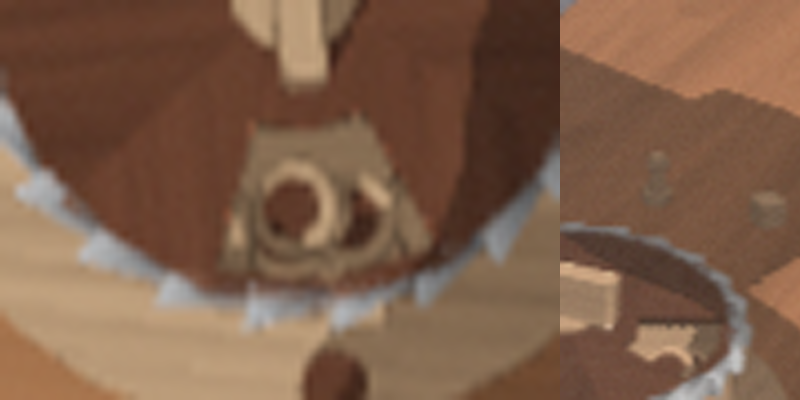

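Emit:
arm_command([
  [-0.2,0,0,0,-0.021,0],
  [-0.4,0,0,0,-0.021,0],
  [-0.6,0,0,0,-0.021,0],
  [-0.8,0,0,0,-0.021,0],
  [-1,0,0,0,-0.021,0],
  [-1,0,0,0,-0.021,0],
  [-1,0,0,0,-0.021,0],
  [-1,0,0,0,-0.021,0],
  [-1,0,0,0,-0.021,0],
  [-1,0,0,0,-0.021,0],
])

```text
t: 51.85
tcp_pos: [0.5141, 0.0657, 0.247]
tcp_rot: [[0.13, -0.0, 0.992], [-0.992, -0.0, 0.13], [0.0, -1.0, -0.0]]
ft_force: [0.9, -0.0, -0.0]
gripper_width: 0.0427
```

Emit:
arm_command([
  [-0.027,0.2,0,0,0,0],
  [-0.027,0.4,0,0,0,0],
  [-0.027,0.6,0,0,0,0],
  [-0.027,0.7,0,0,0,0],
  [-0.027,0.75,0,0,0,0],
  [-0.027,0.75,0,0,0,0],
  [-0.027,0.75,0,0,0,0],
  [-0.027,0.75,0,0,0,0],
  [-0.027,0.75,0,0,0,0],
  [-0.027,0.75,0,0,0,0],
])

```text
t: 52.85
tcp_pos: [0.5136, 0.0719, 0.0977]
tcp_rot: [[0.131, 0.001, 0.991], [-0.991, 0.0, 0.131], [0.0, -1.0, 0.001]]
ft_force: [-0.8, 0.5, 0.4]
gripper_width: 0.0429
```

Emit:
arm_command([
  [0,0,0,0,0,0],
  [0,0,0,0,0,0],
  [0,0,0,0,0,0],
  [0,0,0,0,0,0],
  [0,0,0,0,0,0],
  [0,0,0,0,0,0],
  [0,0,0,0,0,0],
  [0,0,0,0,0,0],
  [0,0,0,0,0,0],
  [0,0,0,0,0,0],
], claw=1, grip_force=40)

```text
t: 53.85
tcp_pos: [0.5136, 0.0706, 0.0974]
tcp_rot: [[0.131, 0.001, 0.991], [-0.991, -0.002, 0.131], [0.002, -1.0, 0.0]]
ft_force: [0.3, -13.8, 3.0]
gripper_width: 0.0136
```

Emit:
arm_command([
  [0,0,0,0,-0.015,0],
  [0,0,0,0,-0.035,0],
  [0,0,0,0,-0.055,0],
  [0,0,0,0,-0.075,0],
  [0,0,0,0,-0.095,0],
  [0,0,0,0,-0.115,0],
  [0,0,0,0,-0.135,0],
  [0,0,0,0,-0.155,0],
  [0,0,0,0,-0.175,0],
  [0,0,0,0,-0.18,0],
])

```text
t: 54.85
tcp_pos: [0.5135, 0.0706, 0.0974]
tcp_rot: [[0.954, 0.0, 0.299], [-0.299, -0.003, 0.954], [0.001, -1.0, -0.002]]
ft_force: [-1.7, -12.7, 3.8]
gripper_width: 0.013
```

Emit:
arm_command([
  [0,0,0,0,-0.015,0],
  [0,0,0,0,-0.035,0],
  [0,0,0,0,-0.055,0],
  [0,0,0,0,-0.075,0],
  [0,0,0,0,-0.095,0],
  [0,0,0,0,-0.115,0],
  [0,0,0,0,-0.135,0],
  [0,0,0,0,-0.155,0],
  [0,0,0,0,-0.175,0],
  [0,0,0,0,-0.18,0],
])

```text
t: 55.85
tcp_pos: [0.5135, 0.0706, 0.0974]
tcp_rot: [[0.677, 0.0, -0.736], [0.736, -0.003, 0.677], [-0.002, -1.0, -0.002]]
ft_force: [-0.6, -13.6, 4.4]
gripper_width: 0.0133
```

Emit:
arm_command([
  [0,0,0,0,-0.015,0],
  [0,0,0,0,-0.035,0],
  [0,0,0,0,-0.055,0],
  [0,0,0,0,-0.075,0],
  [0,0,0,0,-0.095,0],
  [0,0,0,0,-0.115,0],
  [0,0,0,0,-0.135,0],
  [0,0,0,0,-0.15,0],
  [0,0,0,0,-0.15,0],
  [0,0,0,0,-0.15,0],
])

```text
t: 56.85
tcp_pos: [0.5135, 0.0705, 0.0974]
tcp_rot: [[-0.193, 0.0, -0.981], [0.981, -0.003, -0.193], [-0.003, -1.0, 0.0]]
ft_force: [-0.8, -13.9, 4.7]
gripper_width: 0.013
```

```bash
python3 - <<'E'
from h import *
s=env.sense();print(s["moment"],s["ft_force"],s["qpos"],np.degrees(np.arctan2(s["tcp_rot"][1][0],s["tcp_rot"][0][0])))
E
```

```text
[-2.18878565  0.14203115  0.08786995] [ -0.79306824 -13.94386957   4.66012382] [  5.08450892  -8.30379113 111.81741017  -0.16632998  76.47706605
 -96.00936756] 101.13276795658533
```

Emit:
arm_command([
  [0,0,0,0,0,0],
  [0,0,0,0,0,0],
  [0,0,0,0,0,0],
  [0,0,0,0,0,0],
  [0,-0.1,0,0,0,0],
  [0,-0.3,0,0,0,0],
  [0,-0.5,0,0,0,0],
  [0,-0.55,0,0,0.02,0],
  [0,-0.55,0,0,0.031,0],
  [0,-0.55,0,0,0.031,0],
], claw=0.5)

```text
t: 57.85
tcp_pos: [0.5134, 0.0719, 0.2074]
tcp_rot: [[0.001, 0.001, -1.0], [1.0, 0.0, 0.001], [0.0, -1.0, -0.001]]
ft_force: [-0.1, 0.8, -1.7]
gripper_width: 0.0428
```

Emit:
arm_command([
  [0.2,0,0,0,0,0],
  [0.4,0,-0.04,0,0,0],
  [0.6,0,-0.04,0,0,0],
  [0.8,0,-0.04,0,0,0],
  [0.97,0,-0.04,0,0,0],
  [0.97,0,-0.04,0,0,0],
  [0.97,0,-0.04,0,0,0],
  [0.97,0,-0.04,0,0,0],
  [0.97,0,-0.04,0,0,0],
  [0.97,0,-0.04,0,0,0],
], claw=1)

```text
t: 58.85
tcp_pos: [0.5215, 0.265, 0.2071]
tcp_rot: [[0.001, 0.0, -1.0], [1.0, 0.0, 0.001], [0.0, -1.0, -0.0]]
ft_force: [0.0, 0.3, -0.4]
gripper_width: -0.0003
```

Emit:
arm_command([
  [0,0.2,0,0,0,0],
  [0,0.4,0,0,0,0],
  [0,0.5,0,0,0,0],
  [0,0.5,0,0,0,0],
  [-0.04,0.5,0,0,0,0],
  [-0.08,0.5,0,0,0,0],
  [-0.12,0.5,0,0,0,0],
  [-0.16,0.5,0,0,0,0],
  [-0.2,0.5,0,0,0,0],
  [-0.24,0.5,0,0,0,0],
])

```text
t: 59.85
tcp_pos: [0.5214, 0.217, 0.1072]
tcp_rot: [[0.001, 0.0, -1.0], [1.0, 0.0, 0.001], [0.0, -1.0, -0.0]]
ft_force: [0.8, 1.0, 0.1]
gripper_width: -0.0004
```

Emit:
arm_command([
  [-0.03,0,0,0,0,0],
  [-0.06,0,0,0,0,0],
  [-0.08,0,0,0,0,0],
  [-0.08,0,0,0,0,0],
  [-0.06,0,0,0,0,0],
  [0,0,0,0,0,0],
  [0.15,-0.1,0,0,0,0],
  [0.15,-0.3,0,0,0,0],
  [0.15,-0.5,0,0,0,0],
  [0.15,-0.6,0,0,0,0],
])

```text
t: 60.85
tcp_pos: [0.5218, 0.2495, 0.2308]
tcp_rot: [[-0.001, 0.003, -1.0], [1.0, 0.002, -0.001], [0.002, -1.0, -0.003]]
ft_force: [0.5, 0.9, 0.3]
gripper_width: 0.0001
```

```bash
python3 - <<'E'
from h import *
import cv2
a=cams.camera("top");b=cams.camera("side")
A=cv2.resize(a[145:265,240:360],(400,400),interpolation=cv2.INTER_CUBIC)
B=cv2.resize(b[170:270,245:345],(400,400),interpolation=cv2.INTER_CUBIC)
q=[np.round((proj("side",np.array([.512+.06*r/1000,.071+r/1000,z]))-[245,170])*4) for r,z in((91,.098),(122,.105),(153,.098))]
print(q)
cv2.imwrite("pics/f.png",np.hstack([A,B])[:,:,::-1])
E
```

```text
[array([173., 194.]), array([139., 209.]), array([104., 247.])]
```

View pics/f.png

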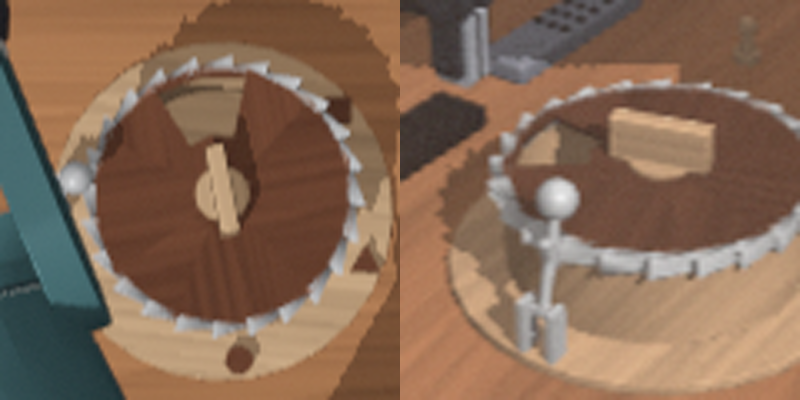

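```bash
cat > ball.py <<'E'
from h import *
import cv2
def ball():
    b=cams.camera("side").astype(int)
    m=((b.min(2)>140)&(b.max(2)-b.min(2)<25))[200:235,268:305].astype(np.uint8)
    n,l,s,c=cv2.connectedComponentsWithStats(m);i=1+np.argmax(s[1:,4]);p=c[i]+[268,200]
    A=np.linspace(0,.92,93)
    P=np.array([proj("side",np.array([.5125+.06*r,.071+r,.035+.07*np.cos(a-.46)])) for a in A for r in[.122+.07*np.sin(a-.46)]])
    d=np.linalg.norm(P-p,axis=1);print(s[i],p,"pawl",A[d.argmin()],"res px",d.min())
for _ in range(3):ball()
E
python3 ball.py
python3 - <<'E'
import sys;sys.path.insert(0,'.')
from h import *
f=lambda x,y,z:ray("top",240+(x+.5)/3.333-.5,145+(y+.5)/3.333-.5,z)
d=f(215,144,.1025)-f(230,234,.1025);w=np.degrees(np.arctan2(d[1],d[0]));print("yaw",w,"lid",np.radians(w+173))
E
```

```text
[ 12  25  25  10 104] [289.         231.53846154] pawl 0.27 res px 12.989535001633666
[ 12  25  25  10 103] [289.0776699  231.53398058] pawl 0.26 res px 13.019956502297365
[ 12  25  25  10 104] [289.         231.53846154] pawl 0.27 res px 12.989535001633666
yaw 9.666758253210803 lid 3.1881363654630546
```

```bash
sed -i 's/\[200:235,268:305\]/[205:226,272:300]/; s/\[268,200\]/[272,205]/; s/>140/>120/' ball.py; python3 ball.py
```

```text
[ 8  9 10 12 86] [284.18604651 219.29069767] pawl 0.21 res px 0.1783650069799408
[ 8  9 10 12 85] [284.15294118 219.34117647] pawl 0.22 res px 0.13891567211415115
[ 8  9 10 12 85] [284.22352941 219.24705882] pawl 0.21 res px 0.18536681638706595
```

Emit:
arm_command([
  [-0.2,0,0,0,-0.01,0],
  [-0.4,0,0.04,0,-0.02,0],
  [-0.6,0,0.04,0,-0.029,0],
  [-0.8,0,0.04,0,-0.029,0],
  [-0.89,0,0.04,0,-0.029,0],
  [-0.89,0,0.04,0,-0.029,0],
  [-0.89,0,0.04,0,-0.029,0],
  [-0.89,0,0.04,0,-0.029,0],
  [-0.89,0,0.04,0,-0.029,0],
  [-0.89,0,0.04,0,-0.029,0],
], claw=0.5)

```text
t: 62.25
tcp_pos: [0.5133, 0.0705, 0.2269]
tcp_rot: [[-0.182, -0.0, -0.983], [0.983, 0.0, -0.182], [0.0, -1.0, 0.0]]
ft_force: [0.0, -0.2, -0.6]
gripper_width: 0.0428
```

Down to the knob, grip, and nudge forward about 5° so the pawl drops behind a tooth.

Emit:
arm_command([
  [0,0.2,0,0,0,0],
  [0,0.4,0,0,0,0],
  [0,0.55,0,0,0,0],
  [0,0.65,0,0,0,0],
  [0,0.65,0,0,0,0],
  [0,0.65,0,0,0,0],
  [0,0.65,0,0,0,0],
  [0,0.65,0,0,0,0],
  [0,0.65,0,0,0,0],
  [0,0.65,0,0,0,0],
])

```text
t: 63.25
tcp_pos: [0.5135, 0.0699, 0.0975]
tcp_rot: [[-0.181, 0.001, -0.984], [0.984, 0.0, -0.181], [-0.0, -1.0, -0.001]]
ft_force: [0.3, -0.1, -0.3]
gripper_width: 0.0426
```

Emit:
arm_command([
  [0,0,0,0,0,0],
  [0,0,0,0,0,0],
  [0,0,0,0,0,0],
  [0,0,0,0,0,0],
  [0,0,0,0,0,0],
  [0,0,0,0,-0.003,0],
  [0,0,0,0,-0.006,0],
  [0,0,0,0,-0.009,0],
  [0,0,0,0,-0.009,0],
  [0,0,0,0,-0.009,0],
], claw=1)

```text
t: 64.25
tcp_pos: [0.5133, 0.0702, 0.0972]
tcp_rot: [[-0.236, -0.0, -0.972], [0.972, 0.001, -0.236], [0.001, -1.0, -0.0]]
ft_force: [-2.3, 5.5, 3.1]
gripper_width: 0.0131
```

```bash
python3 ball.py; python3 -c "
from h import *
s=env.sense();print(s['moment'],np.degrees(np.arctan2(s['tcp_rot'][1][0],s['tcp_rot'][0][0])))"
```

```text
[12  9 10 12 90] [287.97777778 218.76666667] pawl 0.01 res px 0.304862676598654
[12  9 10 12 90] [287.97777778 218.76666667] pawl 0.01 res px 0.304862676598654
[12  9 10 12 91] [288.01098901 218.71428571] pawl 0.0 res px 0.24889744265111152
[0.67611967 0.34607943 0.05888857] 103.67555388694183
```

Emit:
arm_command([
  [0,0,0,0,0,0],
  [0,0,0,0,0,0],
  [0,0,0,0,0,0],
  [0,0,0,0,0,0],
  [0,-0.1,0,0,0,0],
  [0,-0.3,0,0,0,0],
  [0,-0.5,0,0,0,0],
  [0,-0.7,0,0,0,0],
  [0,-0.75,0,0,0,0],
  [0,-0.75,0,0,0,0],
], claw=0.5)

```text
t: 65.4
tcp_pos: [0.5138, 0.0699, 0.2486]
tcp_rot: [[-0.236, 0.003, -0.972], [0.972, 0.0, -0.236], [-0.0, -1.0, -0.003]]
ft_force: [-0.1, -0.2, -0.6]
gripper_width: 0.0427
```

Emit:
arm_command([
  [-0.2,0,0,0,0,0],
  [-0.4,0,0,0,0,0],
  [-0.6,0,0,0,0,0],
  [-0.8,0,0,0,0,0],
  [-1,0,0,0,0,0],
  [-1,0,0,0,0,0],
  [-1,0,0,0,0,0],
  [-1,0,0,0,0,0],
  [-1,0,0,0,0,0],
  [-1,0,0,0,0,0],
])

```text
t: 66.4
tcp_pos: [0.5605, -0.1237, 0.2469]
tcp_rot: [[-0.237, 0.0, -0.971], [0.971, 0.0, -0.237], [-0.0, -1.0, -0.0]]
ft_force: [0.5, 0.6, 0.4]
gripper_width: 0.0428
```

```bash
python3 - <<'E'
from ball import *
a=cams.camera("top");b=cams.camera("side")
# bar-knob angle: light pixels near the knob top
o=proj("top",np.array([.513,.071,.1025]));r=a[int(o[1])-18:int(o[1])+19,int(o[0])-18:int(o[0])+19].astype(int)
ys,xs=np.nonzero(r[:,:,1]>135)
P=np.array([ray("top",x+int(o[0])-18,y+int(o[1])-18,.1025)[:2] for x,y in zip(xs,ys)])
v=np.linalg.svd(P-P.mean(0))[2][0];w=np.degrees(np.arctan(v[1]/v[0]));print("knob",len(P),P.mean(0),"yaw",w,"lid",np.radians(w+173))
B0=cv2.imread("pics/side0.png")[:,:,::-1]
for n,X in dict(pawn=[.586,-.197,.02],die0=[.503,-.205,.01],die1=[.42,-.2,.01],deck=[.32,-.32,.01],mug=[.44,.47,.05]).items():
    u,v=proj("side",np.array(X)).astype(int);S=b[v-22:v+22,u-22:u+22];m=cv2.matchTemplate(S,np.ascontiguousarray(B0[v-10:v+10,u-10:u+10]),5);print(n,m.max(),np.unravel_index(m.argmax(),m.shape))
E
```

```text
[12  9 10 12 82] [287.96341463 218.69512195] pawl 0.01 res px 0.23314230622019502
[12  9 10 12 82] [287.96341463 218.69512195] pawl 0.01 res px 0.23314230622019502
[12  9 10 12 82] [287.96341463 218.69512195] pawl 0.01 res px 0.23314230622019502
knob 174 [0.51043705 0.07429655] yaw 11.591504048863493 lid 3.221729516861112
pawn 0.31959772 (np.int64(12), np.int64(12))
die0 0.41131842 (np.int64(22), np.int64(3))
die1 0.81316614 (np.int64(12), np.int64(12))
deck 0.81336886 (np.int64(13), np.int64(15))
mug 0.9989111 (np.int64(12), np.int64(12))
```

```bash
python3 -c "
from plant import env
print(env.job_done())"
```

```text
the job is handed in; nothing more can be done
None
```

The job is done and handed in at about 66 s. All six counters are in the compartment with the round button (compartment 0). The lid is closed and the pawl is back in against the teeth.

- **Pawl and lid:** I threw the pawl out and turned the lid back about 172°. The measured opening-to-button distance was about 50 mm, against a limit of 54.5 mm. After the six drops I turned the lid forward to closed.
- **Pawl seating:** The pawl first came to rest on a tooth crest, at about 0.2 rad. I nudged the lid slightly forward and it dropped in fully.
- **Last checks:** The pawl read about 0.01 rad (must be below 0.3). The lid read 3.22 to 3.26 rad, depending on the method (must be above 3.08). The gripper was clear of everything.
- **Counters:** The last look into the opening, before closing, showed them below the lid. I could not check each one's height or distance from the compartment centre. The sixth was gripped about 10 mm off-centre, and I allowed for that when dropping it.
- **Other objects:** At the last image check the mug matched its starting view. The deck and one die matched less closely (about 0.8). The match failed for the pawn and the other die, probably because the arm or its shadow covered them. The pawn and a die were standing on the table in the last view before closing. The remotes were not checked again, and I never worked near them.

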